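# Centre a top-heavy desk award on its plinth

## Robot

A 6-joint arm with a two-finger parallel gripper is mounted at the origin on a cart in front of the work surface, level with it; the furniture and walls round the work are solid. World frame = base frame: x ahead of the robot, y to its left, z up, the work surface at z = 0. Lengths are in mm, angles in rad, forces in N, time in s.
With the tool pointing down it reaches from about 275 to 1000 mm from the base axis. Payload 8.4 kg.
Tool frame: the origin (TCP) lies on the centre line of the jaws, within the pads' length; the fingertips stand 22 mm ahead of it and the grasp point (between the pads) lies 3 mm ahead of it; z points along the fingers, y is the line along which they close (so a half turn about z gives the same grasp; the last joint's range is limited). The gripper opens to 85 mm and grips with 20 to 120 N. Pads are 22 mm wide; open, the fingers measure 114 mm over their backs; the gripper's body (76 mm by 85 mm) begins 54 mm behind the grasp point. The pads swing forward as they close: fully open they stand 13 mm farther back than shut.
Start: joints at [-1.265, 0.353, 1.633, -0, 1.155, -0.002], TCP at [189.35, -595.63, 253.281] pointing down, gripper open.
Joint ranges: [-2.63, 2.63], [-0.92, 2.1], [0.06, 2.66], [-1.3, 4.44], [0, 2.69], [-3.02, 3.02]. Speed limits (rad/s): [2.22, 2.22, 2.79, 3.14, 3.14, 3.14].

## Interface

Orientations are given as a unit quaternion [w, x, y, z].
In Python, from station import monitor, vision, job gives the robot as it stands.
- The arm moves only by the tool jog_arm, never from a script. Its argument "moves" is a list of rows, each a list of 7 numbers: the closure, from -1 (fully open) to 1 (shut), then the shift along the tool's x, y, z in m, then the turn, a rotation vector about the tool's x, y, z in rad. In form: [[gripper, dx, dy, dz, rx, ry, rz], ...]. A call has 1 to 20 rows; each row is the pose to reach, as a shift and turn from the pose commanded when the call began, along the tool's axes at that moment; what a row does not reach only later rows make up. A row lasts 1/8 s, in which the tool goes at most 62.5 mm and 10.7 degrees, less where a joint would pass 70% of its speed; a pose out of reach is approached as far as the arm can. A call with a gripper value outside its range is refused whole. The fingers move at their own pace and stop on an object; "grip_force" is the grip in N (left out, the last holds). Time passes only in rows, so rows that repeat a pose let the fingers close. It gives the time, the measured TCP pose, the force, the opening and the grip force at its end, in the units of the state.
- monitor.get_obs(): the state, without advancing time (a new reading comes with each control period).
- vision.get_image(name): name is "scene" or "top"; returns the picture (384x512x3 uint8, red, green, blue); there is no depth.
- vision.camera_model(name): a dict with "fx", "fy", "cx", "cy" (pixels), "R" (3x3) and "t" (3): a world point X has camera coordinates R X + t. Camera axes: x right, y down, z forward; pixel columns grow to the right and rows downward; lengths in mm; the calibration is good to about 2 mm. A picture is of the moment at which its call begins. camera_model takes no time and is no camera call.
- job.sign_off(): hands the job in; it is judged then, once.
The state is a dict: "time_s": time; "joint_positions": joint angles; "joint_velocities": joint speeds; "effort": joint torques, N m; "ee_pos": TCP position; "tool_rot": TCP orientation; "force": force on the tool from outside, world axes, zero at the start; "wrist_torque": the same for the moment, N m; "gripper_width": opening from 0.0 (shut) to 1.0 (fully open); "grip_force": force on a finger pad.
Only numpy, scipy, OpenCV 4.12 (cv2) and the standard library are available. Lean on these libraries where they do the work, as an engineer would, in place of code of your own. Each camera call takes 0.05 s, during which the arm holds its last target. There are 200 camera calls.

## Task

Two small globe awards stand on round wooden plinths on the desk. The one with the red globe has been knocked off-centre: nudge its foot with light fingertip taps until the whole foot stands inside the brass ring at the middle of its plinth, upright, without tipping it over, lifting it or taking it between the fingers. Leave the blue award and the other things on the desk where they are, and finish clear of everything.

Things in the scene. Friction and masses are not known exactly. Their poses are not given: they have to be found in the camera images.
- award: Red-globe award, 120 g give or take, loose, 61 mm tall, top-heavy. Origin: centre of the underside of its foot; z up. The foot is a brass disc 32 mm across and 9 mm thick, the widest part; above it a thin stem (7 to 13 mm across), then a red ball 26 mm across centred 45 mm up, and a brass button on top. Pushed at the foot (below 9 mm) it slides and stops when the push stops; pushed at the ball it tips over. It starts 19 to 30 mm off the plinth's centre, in any direction.
- award_ball (a point): Centre of the red ball of the red award, 45 mm above the underside of its foot.
- plinth_centre (a point): Centre of the top face of the red award's plinth and of its brass ring. The plinth is a round dark wooden block, 100 mm across (108 mm at its base), 40 mm high, that does not move; its top is 40 mm above the desk. The brass ring inlaid flush in the top is 44 mm across inside and 49 mm outside.
- other_award: Blue-globe award, same shape and size as the red one, already centred on its own plinth. Loose; to be left alone. Origin: centre of the underside of its foot.
- other_plinth_centre (a point): Centre of the top face of the blue award's plinth, same shape and size as the red one's, fixed.
- stapler: Brown-grey stapler lying on the desk, 130x34x48 mm, origin at the centre of its underside. Leave alone.
- glue_stick: Glue stick, blue and white, 24 mm across and 92 mm tall, standing on the desk, origin at the centre of its underside. Leave alone.
- usb_stick: Black memory stick, 18x48x8 mm, on the desk, origin at the centre of its underside. Leave alone.
- sharpener: Metal pencil sharpener, 16x26x15 mm, on the desk, origin at the centre of its underside. Leave alone.
Not all that is in view belongs to the job. What is shaped like the part that bears other_plinth_centre but purple is not meant.

How it is judged (in metres and radians):
At the end, for the whole second after the job is handed in: The red award stands upright (within 0.06 rad) and at rest on its plinth with its foot wholly inside the brass ring: its centre within 6 mm of the plinth's centre. The blue award still stands upright within 6 mm of its own plinth's centre (horizontal distance between award and plinth_centre below 0.006 m and angle between each of award, other_award's own z axis and vertical below 0.06 rad and z of award in the frame of plinth_centre between -0.003 and 0.003 m and linear speed of award below 0.01 m/s and horizontal distance between other_award and other_plinth_centre below 0.006 m); the robot touches nothing.
It fails at once if the red award is tipped over or falls off its plinth (angle between award's own z axis and vertical above 0.5 rad or z of award in the frame of plinth_centre below -0.01 m).
It fails at once if the red award is lifted off its plinth (z of award in the frame of plinth_centre above 0.012 m).
It fails at once if the red award is taken between the fingers (the gripper comes down over it) (horizontal distance between the grasp point and award_ball below 0.014 m and z of the grasp point in the frame of award below 0.07 m).
It fails at once if the red award is struck hard (over 12 N) (contact force between the fingers and award above 12 N).
It fails at once if something else is disturbed: the blue award moved over 6 mm, or another listed thing over 15 mm (distance of other_award from where it was at the start of the episode above 0.006 m or distance of any of stapler, glue_stick, usb_stick, sharpener from where it was at the start of the episode above 0.015 m).
It also fails if it takes over 48 s, if anything falls off the work surface, if the arm or the gripper's body presses on something with over 40 N, if the wrist force passes 120 N, or if a joint passes its speed limit or range.

## Working session

There is one attempt and no reset: what is moved stays moved. The work goes in short steps, Python scripts to look and compute and a tool call to move; the robot and the scene stay as the last step left them, time stands still between calls to the robot, and variables do not carry over. Pictures are saved under pics/ and viewed, at most 10 in all, crops included, and the job is handed in when it is done.

Besides the shell and the picture viewer there is one more tool, called after "Request:" as a command line: name --pt "numbers of a row" for each row, then --argument value for the rest. jog_arm: Moves the arm, as the interface text tells. Its arguments: {"type":"object","properties":{"moves":{"type":"array"},"grip_force":{"type":"number"}},"required":["moves"]}

```bash
mkdir -p pics; python3 - <<'E'
from station import monitor, vision, job
import cv2, numpy as np
o=monitor.get_obs(); print({k:np.round(v,3) for k,v in o.items()})
for n in("scene","top"):
    im=vision.get_image(n); cv2.imwrite(f"pics/{n}0.png",im[:,:,::-1])
    c=vision.camera_model(n); print(n,{k:np.round(v,3).tolist() for k,v in c.items()}, (-np.array(c["R"]).T@np.array(c["t"])).round())
E
```

```text
{'time_s': np.float64(0.0), 'joint_positions': array([-1.265,  0.354,  1.634,  0.   ,  1.155, -0.002]), 'joint_velocities': array([ 0.001,  0.   ,  0.   , -0.   , -0.002, -0.   ]), 'effort': array([-2.0000e-03, -6.0526e+01, -3.4207e+01, -0.0000e+00,  1.0000e-02,
        0.0000e+00]), 'ee_pos': array([ 189.224, -595.192,  252.579]), 'tool_rot': array([-0.001,  0.988,  0.153, -0.   ]), 'force': array([ 0.17 ,  0.959, -0.987]), 'wrist_torque': array([ 0.004,  0.01 , -0.059]), 'grip_force': np.float64(0.0), 'gripper_width': np.float64(0.996)}
scene {'fx': 407.279, 'fy': 407.279, 'cx': 253.545, 'cy': 188.773, 'R': [[-0.774, -0.633, 0.011], [-0.466, 0.558, -0.687], [0.428, -0.537, -0.727]], 't': [428.776, 328.894, 792.221]} [146. 513. 797.]
top {'fx': 394.096, 'fy': 394.096, 'cx': 261.146, 'cy': 188.188, 'R': [[0.028, -0.999, 0.021], [-0.994, -0.03, -0.109], [0.109, -0.018, -0.994]], 't': [-25.719, 563.745, 1182.373]} [ 432.   12. 1237.]
```

View pics/scene0.png

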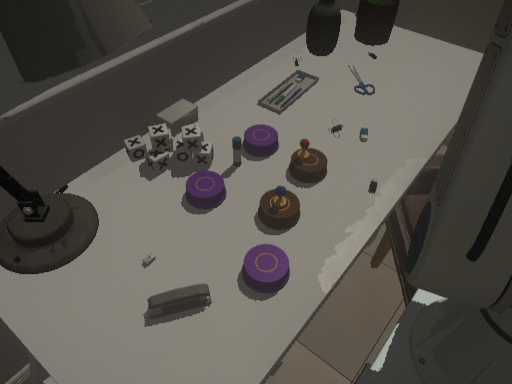

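View pics/top0.png

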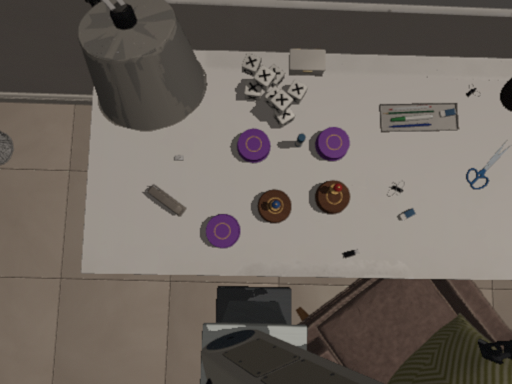

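The red plinth is at about (333,197) in the top view and (309,163) in the scene view. The red ball is at (338,187) in top and (304,144) in scene. The blue award is at (275,206) in top, and the purple plinths are decoys. Next I'll zoom in and measure.

```bash
cat > h.py <<'E'
from station import monitor, vision, job
import cv2, numpy as np
def ray(n,p):
    c=vision.camera_model(n); R=np.array(c["R"]);t=np.array(c["t"])
    d=R.T@np.array([(p[0]-c["cx"])/c["fx"],(p[1]-c["cy"])/c["fy"],1.]); return -R.T@t,d/np.linalg.norm(d)
def plane(n,p,z):
    o,d=ray(n,p); return o+d*(z-o[2])/d[2]
def two(p,q):
    a,d=ray("scene",p); b,e=ray("top",q)
    s=np.linalg.lstsq(np.c_[d,-e],b-a,rcond=None)[0]; P,Q=a+s[0]*d,b+s[1]*e
    return (P+Q)/2,np.linalg.norm(P-Q)
def proj(n,X):
    c=vision.camera_model(n); v=np.array(c["R"])@np.array(X,float)+np.array(c["t"]); return np.array([c["fx"]*v[0]/v[2]+c["cx"],c["fy"]*v[1]/v[2]+c["cy"]])
def red(im,box):
    x0,y0,x1,y1=box; b=im[y0:y1,x0:x1].astype(int)
    m=(b[...,0]>90)&(b[...,0]>2.2*b[...,1])&(b[...,0]>2.0*b[...,2])
    k,l,s,ce=cv2.connectedComponentsWithStats(m.astype(np.uint8)); i=1+np.argmax(s[1:,4]); return ce[i]+[x0,y0],s[i]
def crop(n,im,c,r,f,name):
    c=[int(v) for v in c]; b=im[c[1]-r:c[1]+r,c[0]-r:c[0]+r,::-1]
    cv2.imwrite(f"pics/{name}.png",cv2.convertScaleAbs(cv2.resize(b,None,fx=f,fy=f,interpolation=cv2.INTER_CUBIC),alpha=1.5))
    return cv2.resize(b,None,fx=f,fy=f,interpolation=cv2.INTER_CUBIC)
E
python3 - <<'E'
from h import *
S=vision.get_image("scene");T=vision.get_image("top")
a=crop("scene",S,(300,175),50,6,"x");a2=crop("top",T,(310,197),50,6,"x")
cv2.imwrite("pics/c1.png",cv2.convertScaleAbs(cv2.resize(np.hstack([a,a2]),(800,400)),alpha=1.6))
for n,im,box in(("scene",S,(280,130,335,185)),("top",T,(315,175,355,215))):
    c,s=red(im,box);print(n,c,s,plane(n,c,85))
    if n=="scene":cs=c
print(two(cs,c))
# ring centre rough
for n,p in(("scene",(309,163)),("top",(334,197))):print(plane(n,p,40))
E
```

```text
scene [306.  140.5] [26 10  1  2  2] [ 570.18211282 -243.43093755   85.        ]
top [338.96428571 187.        ] [21  9  6  7 28] [ 568.73123961 -238.26448666   85.        ]
(array([ 567.53667605, -237.41039519,   90.36948908]), np.float64(1.2776763981035877))
[ 537.05958213 -217.55698622   40.        ]
[ 542.81997169 -232.99251426   40.        ]
```

View pics/c1.png

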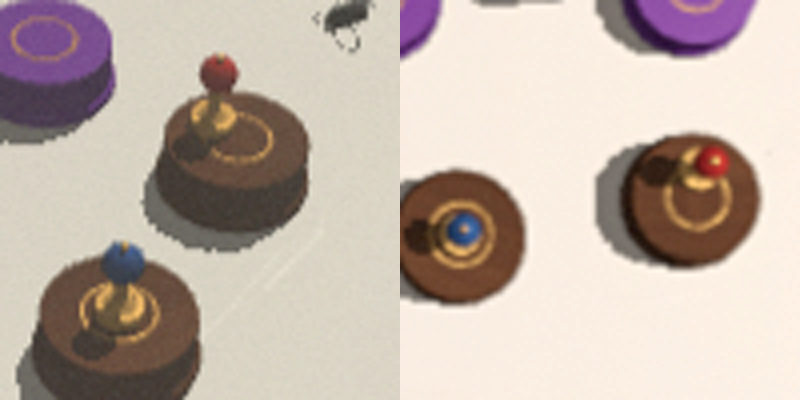

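The crop shows the red award's foot at the ring's rear edge: scene foot about (303.5,155), scene ring centre about (309.5,159.5), top ring centre about (334.2,197). I'll refine these with masks and ellipse fits.

```bash
cat >> h.py <<'E'
def brass(im,box,f=4):
    x0,y0,x1,y1=box; b=cv2.resize(im[y0:y1,x0:x1],None,fx=f,fy=f,interpolation=cv2.INTER_CUBIC)
    h=cv2.cvtColor(b,cv2.COLOR_RGB2HSV).astype(int)
    return b,h
def up(p,box,f=4): return (np.array(p)+.5)/f-.5+np.array(box[:2])
def redc(im,box,f=4):
    b,h=brass(im,box,f); m=((h[...,0]<6)|(h[...,0]>172))&(h[...,1]>150)&(h[...,2]>50)
    k,l,s,ce=cv2.connectedComponentsWithStats(m.astype(np.uint8)); i=1+np.argmax(s[1:,4])
    q,r=cv2.minEnclosingCircle(np.argwhere(l==i)[:,::-1].astype(np.float32)); return up(q,box,f),r/f,up(ce[i],box,f)
E
python3 - <<'E'
from h import *
S=vision.get_image("scene");T=vision.get_image("top")
tiles=[];pts={}
for n,im,box,blue in(("scene",S,(285,130,335,180),(252,178,307,233)),("top",T,(312,175,357,220),(255,185,297,227))):
    q,r,ce=redc(im,box); print(n,"ball",q,r,ce, plane(n,ce,85)); pts[n]=ce
    for k,bx in(("red",box),("blue",blue)):
        b,h=brass(im,bx)
        m=((h[...,0]>11)&(h[...,0]<28)&(h[...,1]>90)&(h[...,2]>(70 if n=="scene" else 75))).astype(np.uint8)*255
        v=b.copy(); v[m>0]=(0,255,0); tiles.append(cv2.resize(np.hstack([b,v])[:,:,::-1],(400,200)))
cv2.imwrite("pics/c2.png",cv2.convertScaleAbs(np.vstack([np.hstack(tiles[:2]),np.hstack(tiles[2:])]),alpha=1.5))
print(two(pts["scene"],pts["top"]))
E
```

```text
scene ball [306.875 141.125] 1.6008061170578003 [306.80867347 141.01785714] [ 567.27119849 -243.0365951    85.        ]
top ball [337.625 187.125] 4.366086959838867 [337.69972067 187.00837989] [ 568.593746   -234.51386828   85.        ]
(array([ 565.4443031 , -234.30769513,   92.00016977]), np.float64(5.309728398152136))
```

View pics/c2.png

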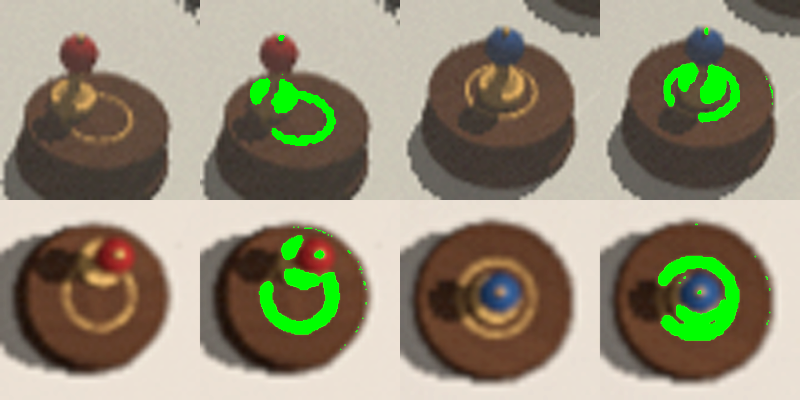

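The brass ring is cleanly segmented in both views. The ball mask in the scene view is too strict. I'll cast the ring pixels to z=40 and fit a circle, using the blue award as a check.

```bash
cat >> h.py <<'E'
from scipy.optimize import least_squares
BOX={"scene":{"red":(285,130,335,180),"blue":(252,178,307,233)},"top":{"red":(312,175,357,220),"blue":(255,185,297,227)}}
def ball(im,n,k):
    box=BOX[n][k]; b,h=brass(im,box); H,Sx,V=h[...,0],h[...,1],h[...,2]
    m=(((H<7)|(H>170))&(Sx>125)&(b[...,0]>1.9*b[...,1].astype(float))&(b[...,1].astype(int)-b[...,2]<12) if k=="red" else (H>95)&(H<130)&(Sx>90))
    m=cv2.morphologyEx(m.astype(np.uint8),cv2.MORPH_OPEN,np.ones((5,5)))
    kk,l,s,ce=cv2.connectedComponentsWithStats(m); i=1+np.argmax(s[1:,4])
    pt=np.argwhere(l==i)[:,::-1].astype(np.float32); q,r=cv2.minEnclosingCircle(pt); return up(q,box),r/4,up(ce[i],box)
def ring(im,n,k,ex=None):
    """brass pixels on plane z=40, robust circle of r 23.25; ex=(world xy of foot) excluded within 19 mm"""
    box=BOX[n][k]; b,h=brass(im,box)
    m=(h[...,0]>11)&(h[...,0]<28)&(h[...,1]>90)&(h[...,2]>75)
    P=np.array([plane(n,up(p,box),40)[:2] for p in np.argwhere(m)[:,::-1]])
    c=np.median(P,0) if ex is None else None
    if ex is not None:
        P=P[np.linalg.norm(P-ex,axis=1)>20]; c=np.median(P,0)
    for _ in range(3):
        s=least_squares(lambda q:np.linalg.norm(P-q[:2],axis=1)-q[2],[*c,23.25],loss="soft_l1",f_scale=1.5)
        d=abs(np.linalg.norm(P-s.x[:2],axis=1)-s.x[2]); 
        if (d<5).sum()>50: P=P[d<5]
        c=s.x[:2]
    return s.x,len(P)
E
python3 - <<'E'
from h import *
I={n:vision.get_image(n) for n in BOX}
for k in("red","blue"):
    B={}
    for n in BOX:
        q,r,ce=ball(I[n],n,k); B[n]=q; w=plane(n,q,85); print(k,n,"ball",q.round(1),round(r,2),ce.round(1),w.round(1), "r_mm",np.round(r*np.linalg.norm(w-ray(n,q)[0])/400,1))
        # foot in image excluded: its top seen at z40 lies a bit farther
        print("   ring",[np.round(v,1) for v in ring(I[n],n,k,plane(n,proj(n,[*w[:2],49]),40)[:2])])
    p,g=two(B["scene"],B["top"]); print("  two-view",p.round(1),round(g,1))
E
```

```text
red scene ball [304.8 141.5] 3.64 [305.1 141.4] [ 570.4 -237.8   85. ] r_mm 10.2
   ring [array([ 546.4, -231.2,   23. ]), np.int64(786)]
red top ball [337.6 187.1] 4.51 [337.6 186.9] [ 568.2 -234.3   85. ] r_mm 13.4Traceback (most recent call last):
  File "<stdin>", line 8, in <module>
  File "h.py", line 43, in ring
    P=np.array([plane(n,up(p,box),40)[:2] for p in np.argwhere(m)[:,::-1]])
                ~~~~~^^^^^^^^^^^^^^^^
  File "h.py", line 7, in plane
    o,d=ray(n,p); return o+d*(z-o[2])/d[2]
        ~~~^^^^^
  File "h.py", line 4, in ray
    c=vision.camera_model(n); R=np.array(c["R"]);t=np.array(c["t"])
ValueError: time passes only in moves, steps and waits
```

```bash
python3 - <<'E'
s=open("h.py").read()
s=s.replace("def ray(n,p):","CM={n:vision.camera_model(n) for n in('scene','top')}\ndef ray(n,p):").replace("c=vision.camera_model(n)","c=CM[n]")
s=s.replace("(Sx>125)&(b[...,0]>1.9*b[...,1].astype(float))&(b[...,1].astype(int)-b[...,2]<12)","(b[...,0]>1.7*b[...,1].astype(float))&(b[...,1].astype(int)-b[...,2]<9)&(V>45)")
open("h.py","w").write(s)
E
cat > m.py <<'E'
from h import *
import sys
I={n:vision.get_image(n) for n in BOX}
for k in sys.argv[1:]:
    B={}
    for n in BOX:
        q,r,ce=ball(I[n],n,k); B[n]=q; w=plane(n,q,85); print(k,n,"ball",q.round(1),round(r,2),ce.round(1),w.round(1), "r_mm",np.round(r*np.linalg.norm(w-ray(n,q)[0])/400,1))
        x,N=ring(I[n],n,k,plane(n,proj(n,[*w[:2],49]),40)[:2]); print("   ring",x.round(1),N,"off",(w[:2]-x[:2]).round(1))
    p,g=two(B["scene"],B["top"]); print("  two-view",p.round(1),round(g,1))
E
python3 m.py red blue
```

```text
red scene ball [304.6 141.9] 3.86 [304.9 141.6] [ 569.9 -236.    85. ] r_mm 10.8
   ring [ 546.7 -231.2   23.2] 800 off [23.2 -4.9]
red top ball [337.5 187.2] 4.31 [337.3 187. ] [ 567.9 -233.8   85. ] r_mm 12.8
   ring [ 547.1 -232.7   23.7] 1390 off [20.8 -1.1]
  two-view [ 567.8 -233.    88. ] 0.6
blue scene ball [282.7 189.3] 2.71 [282.7 188.9] [510.6 -56.3  85. ] r_mm 6.6
   ring [513.1 -50.9  23.6] 852 off [-2.5 -5.4]
blue top ball [275.5 204. ] 3.92 [275.6 203.9] [513. -52.  85.] r_mm 11.3
   ring [513.  -52.2  24.1] 1639 off [-0.   0.2]
  two-view [511.  -52.9  87.9] 4.3
```

```bash
cat > go.py <<'E'
from h import *
from scipy.spatial.transform import Rotation as Ro
import sys
def shift(target):
    o=monitor.get_obs(); R=Ro.from_quat(np.roll(o["tool_rot"],-1)).as_matrix()
    print("t",round(float(o["time_s"]),2),"tcp",o["ee_pos"].round(1),"toolx",R[:,0].round(3),"tooly",R[:,1].round(3),"z",R[:,2].round(3),"F",o["force"].round(2))
    print("shift mm",(R.T@(np.array(target)-o["ee_pos"])).round(1)); return R
if __name__=="__main__": shift([float(v) for v in sys.argv[1:4]])
E
python3 go.py 612 -238 200
python3 - <<'E'
from h import *
print(proj("top",[547,-232,40]),proj("scene",[547,-232,40]))
I=vision.get_image("top")
for n in("top",):
  for k in("red","blue"):
    b,h=brass(I,BOX[n][k]); x,N=ring(I,n,k,np.array([568,-234]) if k=="red" else np.array([1e3,0])); print(x,N)
    # plinth silhouette: brown pixels vs desk, right/lower side only informative -> circle fit of outline
    m=((h[...,2]<140)).astype(np.uint8); cs=max(cv2.findContours(m,0,1)[0],key=cv2.contourArea); (c,r)=cv2.minEnclosingCircle(cs); print(up(c,BOX[n][k]),r/4)
E
```

```text
t 0.5 tcp [ 189.4 -595.6  253.3] toolx [ 0.953  0.303 -0.   ] tooly [ 0.303 -0.953 -0.   ] z [-0.  0. -1.] F [ 0.27 -0.08  0.42]
shift mm [ 511.1 -212.8   53.3]
[333.68722759 195.63052301] [308.93110086 158.66853042]
[ 547.04519695 -232.64338683   23.65771272] 1415
[329.35450554 196.94017792] 20.899150848388672
[513.62644595 -52.02632816  23.16334856] 1733
[271.46232796 206.25      ] 20.31962776184082
```

Request:
jog_arm --pt "1 0.511 -0.213 0.053 0 0 0.4" --pt "1 0.511 -0.213 0.053 0 0 0.4" --pt "1 0.511 -0.213 0.053 0 0 0.4" --pt "1 0.511 -0.213 0.053 0 0 0.4" --pt "1 0.511 -0.213 0.053 0 0 0.4" --pt "1 0.511 -0.213 0.053 0 0 0.4" --pt "1 0.511 -0.213 0.053 0 0 0.4" --pt "1 0.511 -0.213 0.053 0 0 0.4" --pt "1 0.511 -0.213 0.053 0 0 0.4" --pt "1 0.511 -0.213 0.053 0 0 0.4" --pt "1 0.511 -0.213 0.053 0 0 0.4" --pt "1 0.511 -0.213 0.053 0 0 0.4"

```text
time_s: 2.05
ee_pos: [611.0, -238.8, 200.4]
tool_rot: [0.0, 0.999, -0.047, -0.0]
force: [-0.9, -0.2, 0.0]
gripper_width: 0.004
grip_force: 0.0
```

Request:
jog_arm --pt "1 0 0 0.045 0 0 0" --pt "1 0 0 0.09 0 0 0" --pt "1 0 0 0.09 0 0 0" --pt "1 0 0 0.09 0 0 0"

```text
time_s: 2.55
ee_pos: [612.3, -238.8, 112.0]
tool_rot: [0.0, 0.999, -0.047, 0.001]
force: [0.1, 0.2, 0.4]
gripper_width: 0.003
grip_force: 0.0
```

```bash
python3 - <<'E'
from h import *
S=vision.get_image("scene");T=vision.get_image("top")
o=monitor.get_obs();p=o["ee_pos"];print(p,o["tool_rot"],o["force"])
for d in(22,35):print(d,proj("scene",p-[0,0,d]),proj("top",p-[0,0,d]))
a=crop("s",S,(305,145),33,6,"x");b=crop("t",T,(337,187),33,6,"x")
cv2.imwrite("pics/c3.png",cv2.convertScaleAbs(np.hstack([a,b]),alpha=1.6))
E
```

```text
[ 612.96542709 -238.71919378  112.68389616] [ 5.48132909e-04  9.98922875e-01 -4.63696462e-02  1.62663813e-03] [-0.20739236  0.42486351  0.91745309]
22 [292.31095804 133.27122305] [339.62690137 171.90725704]
35 [291.93419731 136.96399013] [338.6725289  172.55921779]
```

View pics/c3.png

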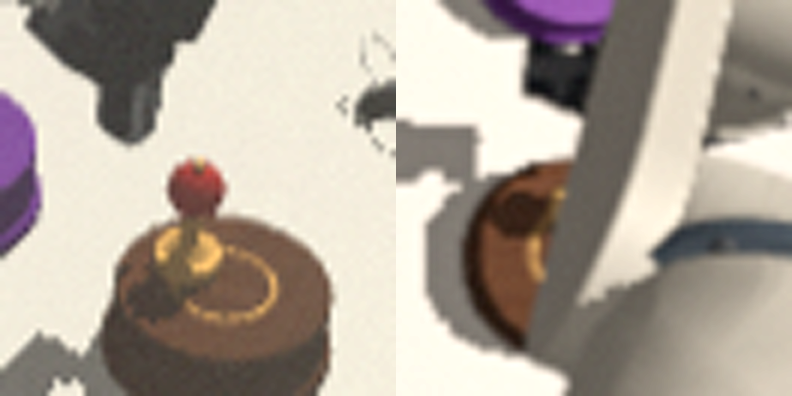

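The scene view stays clear. The fingertip bottom is at about (293,136), which fits tips 22 mm ahead of the TCP, and the foot is at about (303.5,154). I'll lower the tips to foot height behind the award.

Request:
jog_arm --pt "1 0 0 0.02 0 0 0" --pt "1 0 0 0.035 0 0 0" --pt "1 0 0 0.044 0 0 0" --pt "1 0 0 0.044 0 0 0" --pt "1 0 0 0.044 0 0 0"

```text
time_s: 3.28
ee_pos: [612.0, -237.9, 66.4]
tool_rot: [0.0, 0.999, -0.046, 0.0]
force: [0.2, 0.3, 0.6]
gripper_width: -0.003
grip_force: 0.0
```

```bash
python3 go.py 597 -238 66; python3 - <<'E'
from h import *
S=vision.get_image("scene")
a=crop("s",S,(305,145),33,9,"c4")
q,r,c=ball(S,"scene","red"); print(q,c,plane("scene",q,85), ring(S,"scene","red",plane("scene",proj("scene",[570,-236,49]),40)[:2]))
p=monitor.get_obs()["ee_pos"]
for dx,dy in((-11,-10),(-11,10),(11,10)): print((proj("scene",p+[dx,dy,-22])-[272,112])*9)
E
```

```text
t 3.27 tcp [ 612.  -237.9   66.4] toolx [ 0.996 -0.092  0.   ] tooly [-0.092 -0.996  0.   ] z [ 0. -0. -1.] F [0.19 0.35 0.61]
shift mm [-15.    1.5   0.4]
[304.5   142.375] [304.80939364 141.94855865] [ 568.860061   -234.30100012   85.        ] (array([ 546.35876246, -230.99146722,   23.46034768]), 1089)
[218.90538442 307.86349579]
[181.81837262 340.15654842]
[124.63339932 310.33174036]
```

View pics/c4.png

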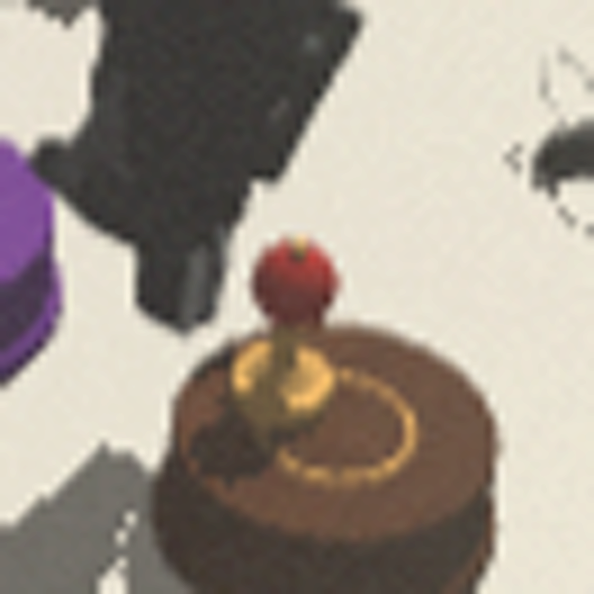

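The tips are at foot height, with the corner at crop (185,332) close to the predicted (182,340). The award is untouched. First tap: a slow push along tool −x that stops short.

Request:
jog_arm --pt "1 -0.006 -0.002 0.001 0 0 0" --pt "1 -0.011 -0.002 0.001 0 0 0" --pt "1 -0.014 -0.002 0.001 0 0 0" --pt "1 -0.017 -0.002 0.001 0 0 0" --pt "1 -0.02 -0.002 0.001 0 0 0" --pt "1 -0.023 -0.002 0.001 0 0 0" --pt "1 -0.026 -0.002 0.001 0 0 0" --pt "1 -0.029 -0.002 0.001 0 0 0" --pt "1 -0.031 -0.002 0.001 0 0 0" --pt "1 -0.031 -0.002 0.001 0 0 0"

```text
time_s: 4.58
ee_pos: [580.9, -233.0, 65.3]
tool_rot: [-0.0, 0.999, -0.046, -0.0]
force: [0.8, -0.3, -0.4]
gripper_width: 0.0
grip_force: 0.2
```

```bash
python3 go.py 574 -234 65; python3 - <<'E'
from h import *
S=vision.get_image("scene")
a=crop("s",S,(305,145),33,9,"c5")
q,r,c=ball(S,"scene","red"); w=plane("scene",q,85);print(q,c,w, ring(S,"scene","red",plane("scene",proj("scene",[*w[:2],49]),40)[:2]))
E
```

```text
t 4.58 tcp [ 580.9 -233.    65.3] toolx [ 0.996 -0.092 -0.   ] tooly [-0.092 -0.996 -0.   ] z [-0.  0. -1.] F [ 0.76 -0.35 -0.37]
shift mm [-6.8  1.7  0.3]
[309.43285942 144.18722725] [309.27172802 144.52530675] [ 554.42211723 -236.61714691   85.        ] (array([ 545.29587537, -231.43813865,   22.3817541 ]), 706)
```

View pics/c5.png

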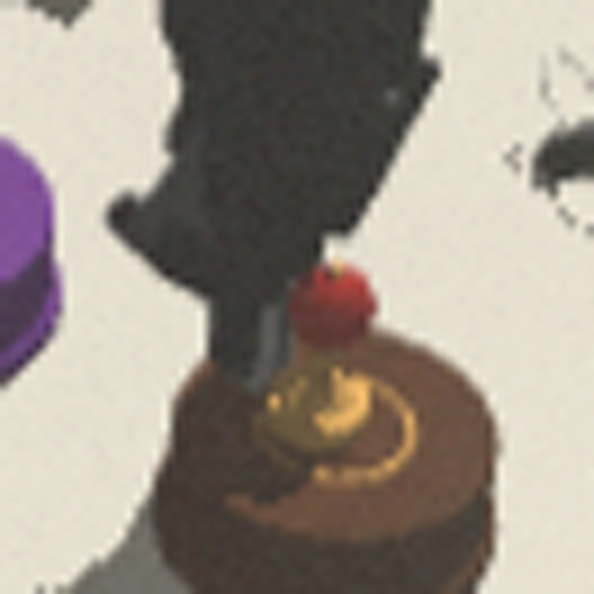

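Tap one worked: the ball is at about (308.4,145.5), the award is upright, and it is about 7 mm from centre. Second tap: the last 7 mm, then back off and lift.

Request:
jog_arm --pt "1 -0.002 0 0 0 0 0" --pt "1 -0.004 0 0 0 0 0" --pt "1 -0.006 0 0 0 0 0" --pt "1 -0.007 0 0 0 0 0" --pt "1 -0.007 0 0 0 0 0" --pt "1 0.005 0 0 0 0 0" --pt "1 0.02 0 0 0 0 0" --pt "1 0.035 0 0 0 0 0" --pt "1 0.035 0 -0.05 0 0 0" --pt "1 0.035 0 -0.1 0 0 0" --pt "1 0.035 0.06 -0.15 0 0 0" --pt "1 0.035 0.12 -0.15 0 0 0" --pt "1 0.035 0.18 -0.15 0 0 0" --pt "1 0.035 0.24 -0.15 0 0 0" --pt "1 0.035 0.24 -0.15 0 0 0" --pt "1 0.035 0.24 -0.15 0 0 0"

```text
time_s: 6.62
ee_pos: [594.1, -475.3, 214.7]
tool_rot: [-0.0, 0.999, -0.047, -0.0]
force: [-0.1, 0.8, -0.7]
gripper_width: 0.004
grip_force: 0.0
```

```bash
python3 - <<'E'
from h import *
I={n:vision.get_image(n) for n in BOX}
a=crop("s",I["scene"],(305,145),33,6,"x");b=crop("t",I["top"],(335,195),33,6,"x")
cv2.imwrite("pics/c6.png",cv2.convertScaleAbs(np.hstack([a,b]),alpha=1.6))
E
python3 m.py red blue; python3 go.py 574 -234 65
```

```text
t 6.83 tcp [ 594.6 -473.6  215.4] toolx [ 0.996 -0.09  -0.   ] tooly [-0.09  -0.996 -0.   ] z [-0.  0. -1.] F [-0.58 -0.09 -0.54]
shift mm [ -42.1 -236.7  150.5]Traceback (most recent call last):
  File "m.py", line 7, in <module>
    q,r,ce=ball(I[n],n,k); B[n]=q; w=plane(n,q,85); print(k,n,"ball",q.round(1),round(r,2),ce.round(1),w.round(1), "r_mm",np.round(r*np.linalg.norm(w-ray(n,q)[0])/400,1))
           ~~~~^^^^^^^^^^
  File "h.py", line 38, in ball
    kk,l,s,ce=cv2.connectedComponentsWithStats(m); i=1+np.argmax(s[1:,4])
                                                       ~~~~~~~~~^^^^^^^^^
    return _wrapfunc(a, 'argmax', axis=axis, out=out, **kwds)
    return bound(*args, **kwds)
ValueError: attempt to get argmax of an empty sequence
```

View pics/c6.png

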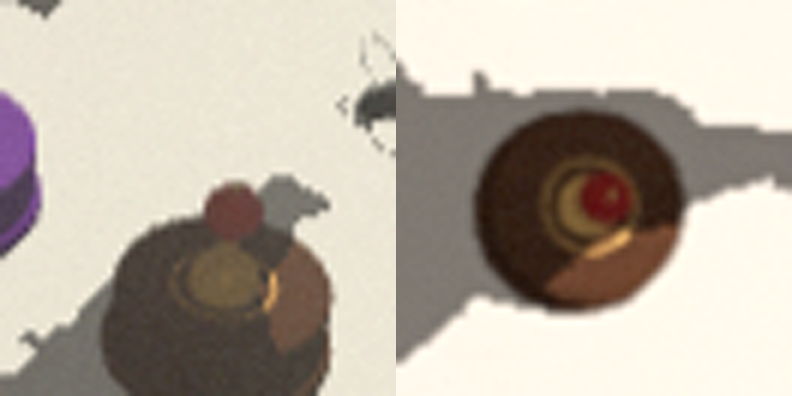

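In the arm's shadow, the award stands inside the ring in both views. I'll move the arm well away for a clean measurement.

Request:
jog_arm --pt "1 -0.39 0.155 -0.04 0 0 0" --pt "1 -0.39 0.155 -0.04 0 0 0" --pt "1 -0.39 0.155 -0.04 0 0 0" --pt "1 -0.39 0.155 -0.04 0 0 0" --pt "1 -0.39 0.155 -0.04 0 0 0" --pt "1 -0.39 0.155 -0.04 0 0 0" --pt "1 -0.39 0.155 -0.04 0 0 0" --pt "1 -0.39 0.155 -0.04 0 0 0" --pt "1 -0.39 0.155 -0.04 0 0 0" --pt "1 -0.39 0.155 -0.04 0 0 0"

```text
time_s: 8.07
ee_pos: [192.8, -593.0, 255.2]
tool_rot: [-0.0, 0.999, -0.045, 0.0]
force: [0.1, -0.2, -0.4]
gripper_width: -0.0
grip_force: 0.0
```

```bash
python3 - <<'E'
from h import *
I={n:vision.get_image(n) for n in BOX}
f=lambda n,k,c:crop(n,I[n],c,22,9,"x")
cv2.imwrite("pics/c7.png",cv2.convertScaleAbs(np.vstack([np.hstack([f("scene","red",(309,157)),f("top","red",(334,195))]),np.hstack([f("scene","blue",(280,205)),f("top","blue",(276,205))])])[:600],alpha=1.6))
E
python3 m.py red blue
```

```text
red scene ball [311.  145.9] 4.16 [311.2 145.4] [ 547.3 -233.5   85. ] r_mm 11.5
   ring [ 546.9 -231.3   23.5] 606 off [ 0.5 -2.2]
red top ball [336.4 194.6] 3.92 [335.8 194.8] [ 546.  -230.8   85. ] r_mm 11.6
   ring [ 547.  -233.    24.3] 1576 off [-1.   2.2]
  two-view [ 545.6 -230.2   88.1] 0.2
blue scene ball [282.4 188.9] 2.39 [282.5 188.7] [511.7 -56.9  85. ] r_mm 5.9
   ring [513.1 -50.8  23.6] 863 off [-1.4 -6. ]
blue top ball [275.5 204. ] 3.92 [275.6 203.9] [513. -52.  85.] r_mm 11.3
   ring [513.  -52.2  24.1] 1630 off [-0.   0.2]
  two-view [511.2 -52.7  89.2] 3.6
```

View pics/c7.png

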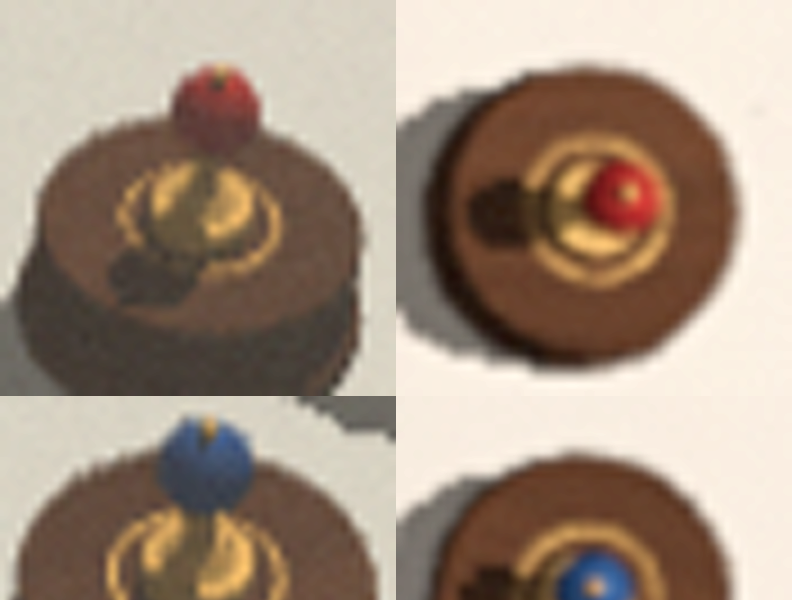

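Both views show the foot wholly inside the ring, about 2 mm or less off centre along each axis. The award is upright and the arm is clear of everything.

```bash
python3 -c "
from station import job; print(job.sign_off())"
```

```text
the job is handed in; nothing more can be done
None
```

The job is handed in: two light fingertip taps put the red award upright inside the brass ring, about 2 mm off centre by my camera measurements. The blue award showed no movement, nothing else was touched, the arm finished clear, and no verdict came back at hand-in.

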